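# Seat the reference tile and start the calibration reading

### The arm

A 6-joint arm with a two-finger parallel gripper is mounted at the origin on the work surface. World frame = base frame: x ahead of the robot, y to its left, z up, the work surface at z = 0. Lengths are in m, angles in rad, forces in N, time in s.
With the tool pointing down it reaches from about 0.25 to 0.775 m from the base axis. Payload 8.9 kg.
Tool frame: the origin (TCP) lies between the finger pads; the fingertips stand 11 mm ahead of it and the grasp point (between the pads) lies 8 mm behind it; z points along the fingers, x is the direction in which the jaws open and shut, and the axes are right-handed (so a half turn about z gives the same grasp; the last joint's range is limited). The gripper opens to 85 mm and grips with 20 to 120 N. Pads are 22 mm wide; open, the fingers measure 114 mm over their backs; the gripper's body (76 mm by 85 mm) begins 54 mm behind the grasp point. The pads swing forward as they close: fully open they stand 13 mm farther back than shut.
Start: joints at [1.019, 0.291, -0.153, 1.127, 0, 1.431], TCP at [0.211, 0.481, 0.242] pointing down, gripper open.
Joint ranges: [-2.52, 2.52], [-0.91, 1.74], [-1.3, 1.37], [-1.96, 2.02], [-1.52, 1.47], [-3.14, 3.14]. Speed limits (rad/s): [2.22, 2.22, 2.79, 3.14, 3.14, 3.14].

### API

Orientations are given as a unit quaternion [w, x, y, z].
In Python, from rig import ctrl gives the robot as it stands. The module is installed in compiled form; this text tells all that it offers.
- The arm moves only by the tool step_arm, never from a script. Its argument "motion" is a list of rows, each an object of numbers: "dx", "dy", "dz": the shift along the world's x, y, z in cm; "turn": the turn about the world's z in rad; "hand": the closure in counts, from 0 (fully open) to 255 (shut). In form: [{"dx": .., "dy": .., "dz": .., "turn": .., "hand": ..}, ...]. A call has exactly 10 rows; each row shifts and turns the commanded pose from where the row before left it; what a row does not reach is not made up. A row lasts 1/10 s, in which the tool goes at most 50 mm and 8.59 degrees, less where a joint would pass 70% of its speed; a pose out of reach is approached as far as the arm can. A call is refused whole if a number of a shift passes 5 or a number of a turn 0.15, either way. A call with a gripper value outside its range is refused whole. The fingers move at their own pace and stop on an object; the grip force is fixed at half the most. Time passes only in rows, so rows that do not move let the fingers close, or fill a call up. It gives the time, the measured TCP pose, the force and the opening at its end, in the units of the state.
- ctrl.get_state(): the state, without advancing time (a new reading comes with each control period).
- ctrl.capture(name): name is "scene" or "top" or "wrist"; returns (picture, depth): 420x560x3 uint8, red, green, blue; 420x560 float32, m along the optical axis (not along the pixel's ray), 0 where there is no reading.
- ctrl.camera_params(name): a dict with "fx", "fy", "cx", "cy" (pixels), "extrinsics" (4x4, takes a point from camera to world coordinates); the wrist camera has in their place "tool_from_camera" (4x4, takes a point from camera to tool coordinates, whose origin is the TCP and whose axes are the tool frame's). Camera axes: x right, y down, z forward; pixel columns grow to the right and rows downward; lengths in m; the calibration is good to about 2 mm. A picture is of the moment at which its call begins: read the wrist's pose just before it. camera_params takes no time and is no camera call.
- ctrl.sign_off(): hands the job in, once; it reports no verdict.
The state is a dict: "t": time; "q": joint angles; "qd": joint speeds; "joint_torque": joint torques, N m; "tcp_pos": TCP position; "eef_rot": TCP orientation; "ft_force": force on the tool from outside, world axes, zero at the start; "torque": the same for the moment, N m; "gripper_width": opening from 0.0 (shut) to 1.0 (fully open).
Only numpy, scipy, OpenCV 4.12 (cv2) and the standard library are available. Lean on these libraries where they do the work, as an engineer would, in place of code of your own. Each camera call takes 0.05 s, during which the arm holds its last target. There are 200 camera calls.

### The job

Calibrate the colour meter: with the fingertips, gently push the black reference-tile block along its channel until it is fully home against the measuring head, without lifting it. Then gently press the round key on top of the meter all the way down and let it spring back up. Leave the other three keys and everything else on the desk alone.

Things in the scene. Friction and masses are not known exactly. Their poses are not given: they have to be found in the camera images.
- meter: compact white and grey colour meter, fixed. Origin on the desk; x points along the channel to the measuring head, y to the left, z up. Grey base x -130 to +110 mm, y -140 to +140 mm, top 18 mm above the desk. White head x +30 to +110 mm over the full width, top 62 mm above the desk. Four keys in a row along y on the head, at x = +70 mm, y = -93, -31, +31, +93 mm, in changing order
- port (a point): middle of the dark round port in the head's front face, at meter x = +30, y = 0 mm, 40 mm above the desk. That face is the channel's end stop. Channel: straight along the meter's x at y = 0, open at the near end, 60 mm wide between two aluminium rails (8 mm thick, tops 30 mm above the desk) from x -120 to +30 mm; its floor is the base's top. Axes as the meter's
- block_mid (a point): centre of the black reference-tile block (white square inlay on top): 50 mm along the channel, 56 mm wide, 40 mm tall, 0.13 to 0.25 kg, standing loose on the channel floor, 18 mm above the desk, 2 mm clear of each rail; it slides with light friction (under 3 N). Axes nearly the meter's. Home: front face against the head, this point then at meter x = +5 mm
- key_round (a joint): the round white key: spring push key, 6 mm travel straight down, cap top 12 mm above its black 54 x 54 mm housing and 82 mm above the desk; joint value 0 = up, 0.006 = fully down (m); 1.5 N starts it, 5 N bottoms it
- key_round_top (a point): middle of the cap top of the round key (round, 32 mm in diameter)
- pad_round: the fixed housing of the round key; origin at its underside, on the head's top
- key_square (a joint): another key, to be left alone (square, 32 mm): same colour, heights and spring as the round one; joint value 0 = up
- key_square_top (a point): middle of the cap top of that key (square, 32 mm)
- pad_square: its fixed housing (square, 32 mm key)
- key_small (a joint): another key, to be left alone (square, 18 mm): same colour, heights and spring as the round one; joint value 0 = up
- key_small_top (a point): middle of the cap top of that key (square, 18 mm)
- pad_small: its fixed housing (square, 18 mm key)
- key_oblong (a joint): another key, to be left alone (oblong, 40 x 18 mm, long side along the meter's x): same colour, heights and spring as the round one; joint value 0 = up
- key_oblong_top (a point): middle of the cap top of that key (oblong, 40 x 18 mm, long side along the meter's x)
- pad_oblong: its fixed housing (oblong, 40 x 18 mm, long side along the meter's x key)
- light_trap: black round light-trap cap, 44 mm in diameter, 40 mm tall, loose on the meter's base left of the channel; origin under its centre
- spare_tile: white ceramic disc, 48 mm in diameter, 12 mm thick, loose on the meter's base right of the channel; origin under its centre
- cone_a: blue thread cone, 72 mm wide, 105 mm tall, loose, left of the meter; origin under its centre
- cone_b: grey thread cone, 72 mm wide, 105 mm tall, loose, right of the meter; origin under its centre
- mug: white mug, 80 mm wide, 90 mm tall, loose, left of the meter; origin under its centre
- bottle: amber bottle, 56 mm wide, 110 mm tall, loose, right of the meter; origin under its centre
- mouse: black computer mouse, 105 x 60 x 28 mm, loose, right of the meter; origin under its centre
- block: the same reference-tile block; origin under its centre
There are look-alikes about, which are no part of the job. Leave any green or turquoise look-alike of the block alone.

How it is judged:
On the way, in this order (a step that is already met when the one before it is completed fails the run):
1. the block has been pushed home against the measuring head (within 4 mm) and is still (x of block_mid in the frame of meter above 0.001 m and angle between block_mid's own z axis and vertical below 0.1 rad and z of block_mid in the frame of meter below 0.043 m and y of block_mid in the frame of meter between -0.006 and 0.006 m and linear speed of block below 0.02 m/s), for 0.2 s.
2. the round key is pressed down (at least 4.5 of its 6 mm) with the block home (x of block_mid in the frame of meter above 0.001 m and angle between block_mid's own z axis and vertical below 0.1 rad and z of block_mid in the frame of meter below 0.043 m and y of block_mid in the frame of meter between -0.006 and 0.006 m and value of joint key_round above 0.0045 m), for 0.05 s.
At the end, for the whole second after the job is handed in: the block stands flat in its channel, at rest, within 4 mm of home against the measuring head, and the round key is up again (within 1.5 mm) (all of step 1 and value of joint key_round below 0.0015 m); the robot touches nothing.
It fails at once if the reference-tile block is lifted more than 8 mm off the channel floor or tipped over (z of block_mid in the frame of meter above 0.046 m or angle between block_mid's own z axis and vertical above 0.25 rad).
It fails at once if the round key is pushed down (over 2 mm) while the block is not yet home (value of joint key_round above 0.002 m and not (x of block_mid in the frame of meter above 0.001 m and angle between block_mid's own z axis and vertical below 0.1 rad and z of block_mid in the frame of meter below 0.043 m and y of block_mid in the frame of meter between -0.006 and 0.006 m)).
It fails at once if any other key is pushed down (over 1.5 mm) or leant on (over 2 N) (value of joint any of key_square, key_small, key_oblong above 0.0015 m or contact force between any of pad_square, pad_small, pad_oblong and anything else above 2 N).
It fails at once if not gently: the round key and its housing are pressed with more than 30 N, or the block is pushed with more than 40 N (contact force between pad_round and anything else above 30 N or contact force between the fingers and block above 40 N).
It fails at once if one of the other loose things (light trap, spare tile, cones, mug, bottle, mouse) is moved by more than 10 mm (distance of any of light_trap, spare_tile, cone_a, cone_b, mug, bottle, mouse from where it was at the start of the episode above 0.01 m).
It also fails if it takes over 51 s, if anything falls off the work surface, if the arm or the gripper's body presses on something with over 40 N, if the wrist force passes 120 N, or if a joint passes its speed limit or range.

## Working session

There is one attempt and no reset: what is moved stays moved. The work goes in short steps, Python scripts to look and compute and a tool call to move; the robot and the scene stay as the last step left them, time stands still between calls to the robot, and variables do not carry over. Pictures are saved under pics/ and viewed, about 8 in all and at most 12, crops included, and the job is handed in when it is done.

Besides the shell and the picture viewer there is one more tool, called after "Call:" by a JSON object that holds its "fn" and its "kwargs". step_arm: Moves the arm, as the interface text tells. Its arguments: {"type":"object","properties":{"motion":{"type":"array"}},"required":["motion"]}

```bash
mkdir -p pics
cat > h.py <<'E'
import numpy as np, cv2
from rig import ctrl
def cap(n):
    s=ctrl.get_state(); im,d=ctrl.capture(n); p=ctrl.camera_params(n)
    if n=="wrist":
        from scipy.spatial.transform import Rotation as R
        T=np.eye(4); q=s["eef_rot"]; T[:3,:3]=R.from_quat([q[1],q[2],q[3],q[0]]).as_matrix(); T[:3,3]=s["tcp_pos"]
        E=T@np.array(p["tool_from_camera"])
    else: E=np.array(p["extrinsics"])
    return im,d,p,E
def ray(p,E,u,v,z):
    d=E[:3,:3]@np.array([(u-p["cx"])/p["fx"],(v-p["cy"])/p["fy"],1]); o=E[:3,3]
    return o+d*(z-o[2])/d[2]
def cloud(d,p,E):
    v,u=np.indices(d.shape); P=np.stack([(u-p["cx"])/p["fx"]*d,(v-p["cy"])/p["fy"]*d,d],-1)
    W=P@E[:3,:3].T+E[:3,3]; W[d==0]=np.nan; return W
def save(im,n): cv2.imwrite("pics/"+n+".png",im[:,:,::-1])
E
python3 - <<'E'
from h import *
s=ctrl.get_state();print({k:np.round(v,3) for k,v in s.items()})
for n in("top","scene"):
    im,d,p,E=cap(n);save(im,n+"1");np.savez(n+"1.npz",im=im,d=d,E=E);print(n,p["fx"],p["cx"],p["cy"],E.round(3).tolist())
a=cv2.imread("pics/top1.png");b=cv2.imread("pics/scene1.png")
E
```

```text
{'t': np.float64(0.0), 'q': array([ 1.019,  0.291, -0.154,  1.127,  0.   ,  1.431]), 'qd': array([ 0.   ,  0.001, -0.001, -0.001,  0.001, -0.001]), 'joint_torque': array([-0.0000e+00, -5.3715e+01,  3.3137e+01,  1.6000e-02, -1.0000e-03,
        0.0000e+00]), 'tcp_pos': array([0.21 , 0.481, 0.242]), 'eef_rot': array([ 0.   ,  0.837,  0.547, -0.001]), 'ft_force': array([0.105, 0.458, 0.134]), 'torque': array([ 0.028, -0.024, -0.034]), 'gripper_width': np.float64(1.001)}
top 522.3360211886048 281.7579182805911 210.68705275277125 [[0.003, -0.994, 0.108, 0.431], [-1.0, -0.003, 0.0, -0.024], [0.0, -0.108, -0.994, 1.215], [0.0, 0.0, 0.0, 1.0]]
scene 419.8518258095153 271.4737559594823 210.44475444731154 [[-0.784, 0.436, -0.443, 1.009], [0.621, 0.571, -0.537, 0.583], [0.019, -0.696, -0.718, 0.855], [0.0, 0.0, 0.0, 1.0]]
```

View pics/top1.png

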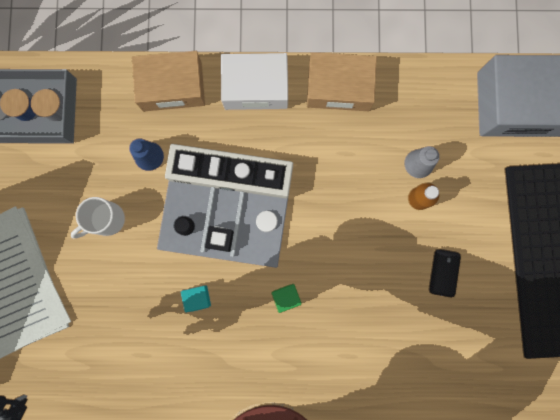

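View pics/scene1.png

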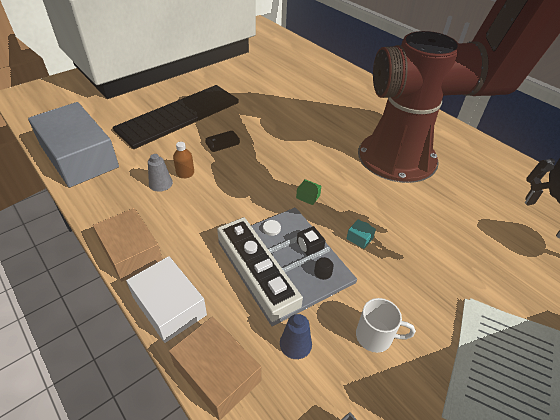

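Top view: four keys in a row, square (187,162), oblong (214,167), round (242,171) and small square (270,175). The black block with the white inlay is at (219,239) between the rails. The turquoise (195,298) and green (286,298) blocks are look-alikes. The black block in the channel and the round cap at (242,171) fit the description. Next I measure them and confirm with one crop.

Run:
```python
from h import *
f=np.load("top1.npz");im=f["im"];d=f["d"];E=f["E"];p=ctrl.camera_params("top")
W=cloud(d,p,E)
hsv=cv2.cvtColor(im,cv2.COLOR_RGB2HSV)
white=((hsv[...,2]>170)&(hsv[...,1]<45)).astype(np.uint8)
white[:145]=0;white[270:]=0;white[:,:160]=0;white[:,300:]=0
n,l,st,c=cv2.connectedComponentsWithStats(white)
for i in range(1,n):
    if st[i,4]>30:
        zs=np.nanmedian(W[...,2][l==i]); print(c[i].round(1),st[i],zs.round(4),ray(p,E,*c[i],zs).round(4))
# head top from depth
m=(abs(W[...,2]-0.062)<0.004)&(np.arange(420)[:,None]<205)&(np.arange(420)[:,None]>140)
m=m.astype(np.uint8);m[:,:160]=0;m[:,300:]=0
pts=W[m>0][:,:2].astype(np.float32)
m3=np.isfinite(W[...,2])&(W[...,2]>0.056)&(W[...,2]<0.09);m3[:,:163]=0;m3[:,297:]=0;m3[205:]=0;m3[:142]=0
for q in(pts,W[m3][:,:2].astype(np.float32)): r=cv2.minAreaRect(q);print(len(q),r)
# block: everything z>.045 in channel
m4=(W[...,2]>0.05)&(W[...,2]<.066);m4[:220]=0;m4[262:]=0;m4[:,203:][:,35:]=0;m4[:,:200]=0
print(cv2.minAreaRect(W[m4][:,:2].astype(np.float32)),m4.sum(),np.median(W[m4],0))
save(cv2.resize(im[140:275,150:310],None,fx=4,fy=4,interpolation=cv2.INTER_CUBIC),"crop1")
```

```text
[227.4 172.2] [ 165  145  127   52 1433] 0.0628 [0.642  0.0981 0.0628]
[185.8 161.7] [179 154  15  16 194] 0.0835 [0.6614 0.188  0.0835]
[213.4 165.7] [209 157  10  18 133] 0.0836 [0.6526 0.1269 0.0836]
[241.3 169.9] [235 163  14  14 150] 0.0829 [0.6436 0.0655 0.0829]
[269.2 174.1] [265 170   9   9  60] 0.0826 [0.6343 0.0042 0.0826]
[206.8 218.1] [200 187  14  65 189] 0.031 [0.5416 0.1469 0.031 ]
[238.8 207.3] [236 192   7  32  96] 0.0309 [0.5667 0.0744 0.0309]
[265.7 221. ] [256 211  21  21 355] 0.0311 [0.5356 0.0128 0.0311]
[217.7 238.1] [211 232  15  13 156] 0.0599 [0.4946 0.1178 0.0599]
1817 ((0.648268461227417, 0.0964551568031311), (0.2800533175468445, 0.08124999701976776), 81.62115478515625)
4384 ((0.6480729579925537, 0.09682393074035645), (0.28061643242836, 0.08215909451246262), 81.51432800292969)
((0.4949897527694702, 0.1179187148809433), (0.05632517486810684, 0.050507064908742905), 80.46961212158203) 575 [0.49482178 0.11733275 0.05917283]
```

View pics/crop1.png

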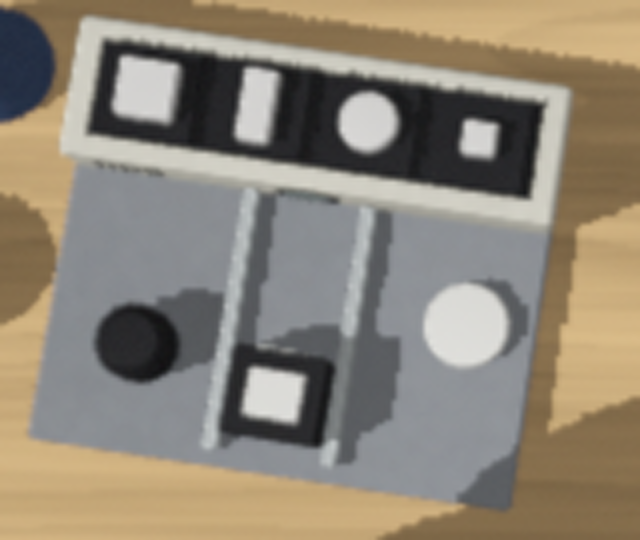

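The crop confirms it: the round cap is at crop (368,122), third from the left, and the black block with the white inlay is in the channel at crop (275,393). The fit is consistent. The keys lie 62 mm apart at about 82 mm height, the block measures 50x56 mm with its top near 59 mm, the meter yaw is about -0.146, and the block is at meter x of about -85 mm. Now I move above the near end of the channel and close the fingers.

Call:
{"fn": "step_arm", "kwargs": {"motion": [{"dx":2.25,"dy":-3.53,"dz":0,"turn":0.027,"hand":255},{"dx":2.25,"dy":-3.53,"dz":0,"turn":0.027,"hand":255},{"dx":2.25,"dy":-3.53,"dz":0,"turn":0.027,"hand":255},{"dx":2.25,"dy":-3.53,"dz":0,"turn":0.027,"hand":255},{"dx":2.25,"dy":-3.53,"dz":0,"turn":0.027,"hand":255},{"dx":2.25,"dy":-3.53,"dz":0,"turn":0.027,"hand":255},{"dx":2.25,"dy":-3.53,"dz":0,"turn":0.027,"hand":255},{"dx":2.25,"dy":-3.53,"dz":0,"turn":0.027,"hand":255},{"dx":2.25,"dy":-3.53,"dz":0,"turn":0.027,"hand":255},{"dx":2.25,"dy":-3.53,"dz":0,"turn":0.027,"hand":255}]}}

```text
t: 1.1
tcp_pos: [0.4361, 0.1263, 0.2422]
eef_rot: [-0.0, 0.755, 0.655, -0.0]
ft_force: [0.8, 0.3, -0.1]
gripper_width: 0.002
```

Run:
```python
from h import *
s=ctrl.get_state();print({k:np.round(s[k],4) for k in("t","tcp_pos","eef_rot","ft_force","gripper_width")})
f=np.load("top1.npz");p=ctrl.camera_params("top");W=cloud(f["d"],p,f["E"])
hsv=cv2.cvtColor(f["im"],cv2.COLOR_RGB2HSV)
for lo,hi in((40,75),(80,100)):
    m=(hsv[...,0]>lo)&(hsv[...,0]<hi)&(hsv[...,1]>120)&(W[...,2]>.01);m[:270]=0;m[330:]=0
    q=W[m];print(q.min(0).round(3),q.max(0).round(3))
im,d,p,E=cap("wrist");save(im,"w1");np.savez("w1.npz",im=im,d=d,E=E)
```

```text
{'t': np.float64(1.1), 'tcp_pos': array([0.4361, 0.1263, 0.2422]), 'eef_rot': array([-1.000e-04,  7.554e-01,  6.553e-01, -0.000e+00]), 'ft_force': array([ 0.7577,  0.3228, -0.123 ]), 'gripper_width': np.float64(0.0021)}
[ 0.335 -0.065  0.034] [ 0.392 -0.005  0.048]
[0.334 0.138 0.011] [0.389 0.2   0.053]
```

View pics/w1.png

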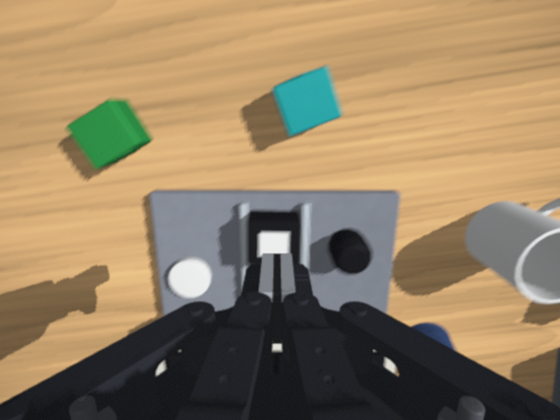

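The wrist view shows the fingertips at (277,255) lined up with the channel. The block is at (274,230), the jaw axis is square to the rails, and the look-alikes are clear behind. My lateral error is about 1 mm. Descending behind the block.

Call:
{"fn": "step_arm", "kwargs": {"motion": [{"dx":0,"dy":0,"dz":-2.5,"turn":0,"hand":255},{"dx":0,"dy":0,"dz":-2.5,"turn":0,"hand":255},{"dx":0,"dy":0,"dz":-2.5,"turn":0,"hand":255},{"dx":0,"dy":0,"dz":-2.5,"turn":0,"hand":255},{"dx":0,"dy":0,"dz":-2.5,"turn":0,"hand":255},{"dx":0,"dy":0,"dz":-2.5,"turn":0,"hand":255},{"dx":0,"dy":0,"dz":-2,"turn":0,"hand":255},{"dx":0,"dy":0,"dz":-1.5,"turn":0,"hand":255},{"dx":0,"dy":0,"dz":-1.1,"turn":0,"hand":255},{"dx":0,"dy":0,"dz":0,"turn":0,"hand":255}]}}

```text
t: 2.15
tcp_pos: [0.4345, 0.1278, 0.0452]
eef_rot: [-0.001, 0.756, 0.655, -0.001]
ft_force: [-0.2, 1.2, 0.5]
gripper_width: 0.004
```

Run:
```python
from h import *
s=ctrl.get_state();print(s["tcp_pos"],s["ft_force"])
im,d,p,E=cap("scene");save(cv2.resize(im[150:330,190:400],None,fx=3.3,fy=3.3),"s2")
```

```text
[0.4345488  0.12780268 0.04515365] [-0.16551084  1.19437405  0.49016073]
```

View pics/s2.png

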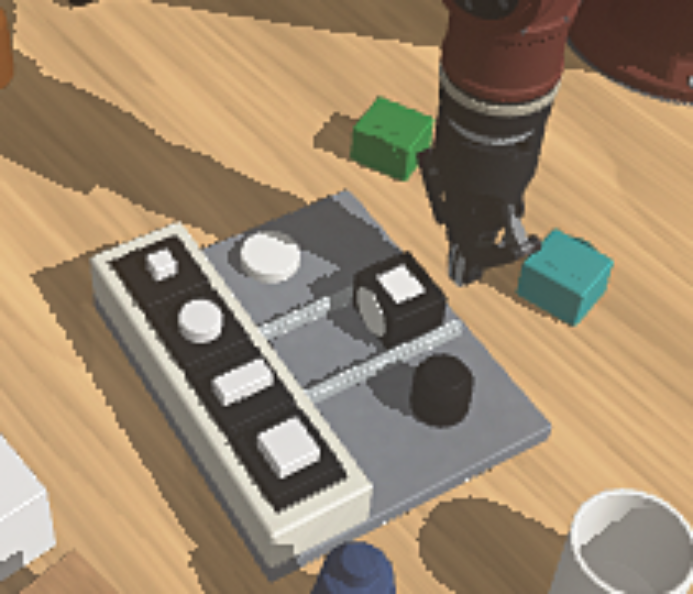

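The fingers stand upright behind the block, at crop (465,275), clear of the turquoise block. Pushing slowly along the channel.

Call:
{"fn": "step_arm", "kwargs": {"motion": [{"dx":0.5,"dy":-0.074,"dz":0,"turn":0,"hand":255},{"dx":0.5,"dy":-0.074,"dz":0,"turn":0,"hand":255},{"dx":0.5,"dy":-0.074,"dz":0,"turn":0,"hand":255},{"dx":0.5,"dy":-0.074,"dz":0,"turn":0,"hand":255},{"dx":0.5,"dy":-0.074,"dz":0,"turn":0,"hand":255},{"dx":0.5,"dy":-0.074,"dz":0,"turn":0,"hand":255},{"dx":0.5,"dy":-0.074,"dz":0,"turn":0,"hand":255},{"dx":0.5,"dy":-0.074,"dz":0,"turn":0,"hand":255},{"dx":0.5,"dy":-0.074,"dz":0,"turn":0,"hand":255},{"dx":0.5,"dy":-0.074,"dz":0,"turn":0,"hand":255}]}}

```text
t: 3.2
tcp_pos: [0.4862, 0.1204, 0.0463]
eef_rot: [0.0, 0.756, 0.655, 0.0]
ft_force: [-1.7, 0.4, -0.6]
gripper_width: -0.002
```

Call:
{"fn": "step_arm", "kwargs": {"motion": [{"dx":0.5,"dy":-0.074,"dz":0,"turn":0,"hand":255},{"dx":0.5,"dy":-0.074,"dz":0,"turn":0,"hand":255},{"dx":0.5,"dy":-0.074,"dz":0,"turn":0,"hand":255},{"dx":0.5,"dy":-0.074,"dz":0,"turn":0,"hand":255},{"dx":0.5,"dy":-0.074,"dz":0,"turn":0,"hand":255},{"dx":0.5,"dy":-0.074,"dz":0,"turn":0,"hand":255},{"dx":0.5,"dy":-0.074,"dz":0,"turn":0,"hand":255},{"dx":0.5,"dy":-0.074,"dz":0,"turn":0,"hand":255},{"dx":0.5,"dy":-0.074,"dz":0,"turn":0,"hand":255},{"dx":0.5,"dy":-0.074,"dz":0,"turn":0,"hand":255}]}}

```text
t: 4.2
tcp_pos: [0.536, 0.1131, 0.0463]
eef_rot: [0.0, 0.756, 0.655, -0.0]
ft_force: [-0.5, -0.7, -0.3]
gripper_width: -0.0
```

```bash
cat >> h.py <<'E'
O=np.array([.5787,.1064]);MX=np.array([.9893,-.1459]);MY=np.array([.1459,.9893])
def tom(P): r=np.asarray(P)[...,:2]-O; return np.stack([r@MX,r@MY],-1)
def block(show=None):
    print("tcp",tom(ctrl.get_state()["tcp_pos"]).round(4),ctrl.get_state()["tcp_pos"].round(4))
    im,d,p,E=cap("scene");W=cloud(d,p,E);M=tom(W);hs=cv2.cvtColor(im,cv2.COLOR_RGB2HSV)
    m=(abs(W[...,2]-.058)<.006)&(hs[...,2]>150)&(hs[...,1]<60)&(abs(M[...,1])<.022)&(M[...,0]<.026)&(M[...,0]>-.11)
    if m.sum(): print("inlay scene",M[m].min(0).round(4),M[m].max(0).round(4),M[m].mean(0).round(4),m.sum())
    if show: save(cv2.resize(im[150:330,190:400],None,fx=3.3,fy=3.3),show)
E
python3 - <<'E'
from h import *
block()
E
```

```text
tcp [-0.0432  0.0004] [0.536  0.1131 0.0463]
inlay scene [-0.0194 -0.0168] [0.022  0.0152] [-0.0029  0.0017] 47
```

Call:
{"fn": "step_arm", "kwargs": {"motion": [{"dx":0.2,"dy":-0.03,"dz":0,"turn":0,"hand":255},{"dx":0.2,"dy":-0.03,"dz":0,"turn":0,"hand":255},{"dx":0.2,"dy":-0.03,"dz":0,"turn":0,"hand":255},{"dx":0.2,"dy":-0.03,"dz":0,"turn":0,"hand":255},{"dx":0.1,"dy":-0.015,"dz":0,"turn":0,"hand":255},{"dx":0,"dy":0,"dz":0,"turn":0,"hand":255},{"dx":0,"dy":0,"dz":0,"turn":0,"hand":255},{"dx":0,"dy":0,"dz":0,"turn":0,"hand":255},{"dx":0,"dy":0,"dz":0,"turn":0,"hand":255},{"dx":0,"dy":0,"dz":0,"turn":0,"hand":255}]}}

```text
t: 5.25
tcp_pos: [0.5446, 0.1118, 0.0463]
eef_rot: [0.0, 0.756, 0.655, 0.0]
ft_force: [0.5, -0.2, 0.5]
gripper_width: 0.005
```

Run:
```python
from h import *
block("s3")
```

```text
tcp [-0.0345  0.0003] [0.5446 0.1118 0.0463]
inlay scene [-0.0107 -0.016 ] [0.017 0.014] [0.0047 0.0021] 44
```

View pics/s3.png

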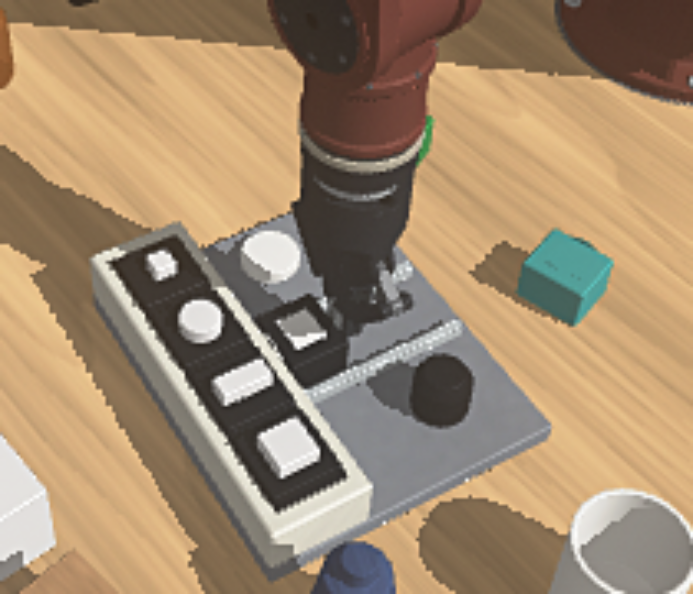

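The block is flat and close to the head's face, at crop (300,340), with no stop force yet. I continue in 1 mm steps, watching the force.

Call:
{"fn": "step_arm", "kwargs": {"motion": [{"dx":0.1,"dy":-0.015,"dz":0,"turn":0,"hand":255},{"dx":0,"dy":0,"dz":0,"turn":0,"hand":255},{"dx":0.1,"dy":-0.015,"dz":0,"turn":0,"hand":255},{"dx":0,"dy":0,"dz":0,"turn":0,"hand":255},{"dx":0.1,"dy":-0.015,"dz":0,"turn":0,"hand":255},{"dx":0,"dy":0,"dz":0,"turn":0,"hand":255},{"dx":0,"dy":0,"dz":0,"turn":0,"hand":255},{"dx":0,"dy":0,"dz":0,"turn":0,"hand":255},{"dx":0,"dy":0,"dz":0,"turn":0,"hand":255},{"dx":0,"dy":0,"dz":0,"turn":0,"hand":255}]}}

```text
t: 6.3
tcp_pos: [0.5477, 0.1113, 0.0463]
eef_rot: [0.0, 0.756, 0.655, 0.0]
ft_force: [-0.1, 0.9, -0.6]
gripper_width: -0.0
```

Call:
{"fn": "step_arm", "kwargs": {"motion": [{"dx":0.05,"dy":-0.007,"dz":0,"turn":0,"hand":255},{"dx":0,"dy":0,"dz":0,"turn":0,"hand":255},{"dx":0.05,"dy":-0.007,"dz":0,"turn":0,"hand":255},{"dx":0,"dy":0,"dz":0,"turn":0,"hand":255},{"dx":0.05,"dy":-0.007,"dz":0,"turn":0,"hand":255},{"dx":0,"dy":0,"dz":0,"turn":0,"hand":255},{"dx":0,"dy":0,"dz":0,"turn":0,"hand":255},{"dx":0,"dy":0,"dz":0,"turn":0,"hand":255},{"dx":0,"dy":0,"dz":0,"turn":0,"hand":255},{"dx":0,"dy":0,"dz":0,"turn":0,"hand":255}]}}

```text
t: 7.3
tcp_pos: [0.5477, 0.1113, 0.0462]
eef_rot: [-0.001, 0.756, 0.655, -0.001]
ft_force: [-6.8, 1.8, 5.9]
gripper_width: -0.001
```

Run:
```python
from h import *
block()
```

```text
tcp [-0.0314  0.0003] [0.5477 0.1113 0.0462]
inlay scene [-0.0057 -0.0175] [0.0191 0.0136] [0.0069 0.0005] 43
```

The stop was reached as predicted: the TCP stalls at meter x = -31.4 mm and the force is about 7 N. Backing off and rising.

Call:
{"fn": "step_arm", "kwargs": {"motion": [{"dx":-0.5,"dy":0.074,"dz":0,"turn":0,"hand":255},{"dx":-1,"dy":0.148,"dz":0,"turn":0,"hand":255},{"dx":-1,"dy":0.148,"dz":0,"turn":0,"hand":255},{"dx":0,"dy":0,"dz":1.5,"turn":0,"hand":255},{"dx":0,"dy":0,"dz":2,"turn":0,"hand":255},{"dx":0,"dy":0,"dz":2,"turn":0,"hand":255},{"dx":0,"dy":0,"dz":2,"turn":0,"hand":255},{"dx":0,"dy":0,"dz":2,"turn":0,"hand":255},{"dx":0,"dy":0,"dz":1.5,"turn":0,"hand":255},{"dx":0,"dy":0,"dz":0,"turn":0,"hand":255}]}}

```text
t: 8.35
tcp_pos: [0.5249, 0.115, 0.1581]
eef_rot: [0.001, 0.756, 0.655, 0.001]
ft_force: [0.5, -0.4, -0.0]
gripper_width: 0.001
```

Run:
```python
from h import *
block()
for n in("top","wrist"):
    im,d,p,E=cap(n);W=cloud(d,p,E);M=tom(W);hs=cv2.cvtColor(im,cv2.COLOR_RGB2HSV)
    wh=(hs[...,2]>150)&(hs[...,1]<60)
    k=wh&(abs(W[...,2]-.082)<.006)&(abs(M[...,0]-.07)<.025)&(abs(M[...,1]+.031)<.025)
    b=(W[...,2]>.05)&(W[...,2]<.0605)&(abs(M[...,1])<.03)&(M[...,0]<.027)&(M[...,0]>-.06)
    for m in(k,b):
        if m.sum():print(n,m.sum(),M[m].min(0).round(4),M[m].max(0).round(4),np.median(W[m],0).round(4))
save(im,"w4")
```

```text
tcp [-0.0545  0.0006] [0.5249 0.115  0.1581]
inlay scene [-0.0069 -0.0181] [0.019  0.0132] [ 0.006  -0.0021] 100
top 162 [ 0.0551 -0.0465] [ 0.086  -0.0159] [0.6435 0.0659 0.0825]
top 252 [-0.0191 -0.0286] [0.027  0.0213] [0.5866 0.0944 0.0585]
wrist 598 [-0.021  -0.0293] [0.0117 0.0263] [0.5616 0.0902 0.057 ]
```

View pics/w4.png

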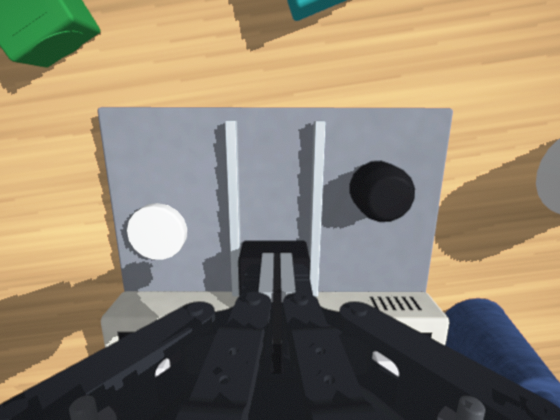

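The block's rear edge is at meter x of about -20 mm in both the top and wrist views, so it is home, and the wrist picture shows it square between the rails at (273,250). The round key is at (0.6435, 0.0657), matching the first measurement. Moving over it.

Call:
{"fn": "step_arm", "kwargs": {"motion": [{"dx":1.7,"dy":-0.704,"dz":0,"turn":0,"hand":255},{"dx":1.7,"dy":-0.704,"dz":0,"turn":0,"hand":255},{"dx":1.7,"dy":-0.704,"dz":0,"turn":0,"hand":255},{"dx":1.7,"dy":-0.704,"dz":0,"turn":0,"hand":255},{"dx":1.7,"dy":-0.704,"dz":0,"turn":0,"hand":255},{"dx":1.7,"dy":-0.704,"dz":0,"turn":0,"hand":255},{"dx":1.7,"dy":-0.704,"dz":0,"turn":0,"hand":255},{"dx":0,"dy":0,"dz":-2,"turn":0,"hand":255},{"dx":0,"dy":0,"dz":-2,"turn":0,"hand":255},{"dx":0,"dy":0,"dz":-1,"turn":0,"hand":255}]}}

```text
t: 9.5
tcp_pos: [0.6414, 0.0654, 0.1032]
eef_rot: [-0.001, 0.756, 0.655, -0.002]
ft_force: [-0.6, 0.0, 0.5]
gripper_width: 0.003
```

Run:
```python
from h import *
block("s5")
```

```text
tcp [ 0.068  -0.0314] [0.6414 0.0654 0.1032]
inlay scene [-0.0073 -0.0177] [0.0184 0.013 ] [ 0.0061 -0.0017] 103
```

View pics/s5.png

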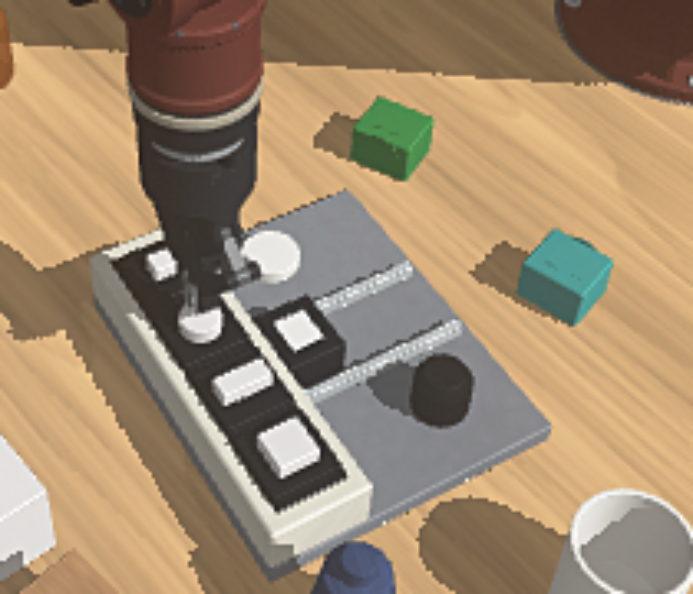

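The fingers are centred above the round key at crop (200,310), and the block is home against the head at (300,340). Descending gently.

Call:
{"fn": "step_arm", "kwargs": {"motion": [{"dx":0.2,"dy":0,"dz":0,"turn":0,"hand":255},{"dx":0,"dy":0,"dz":-0.2,"turn":0,"hand":255},{"dx":0,"dy":0,"dz":-0.2,"turn":0,"hand":255},{"dx":0,"dy":0,"dz":-0.2,"turn":0,"hand":255},{"dx":0,"dy":0,"dz":-0.2,"turn":0,"hand":255},{"dx":0,"dy":0,"dz":-0.2,"turn":0,"hand":255},{"dx":0,"dy":0,"dz":0,"turn":0,"hand":255},{"dx":0,"dy":0,"dz":0,"turn":0,"hand":255},{"dx":0,"dy":0,"dz":0,"turn":0,"hand":255},{"dx":0,"dy":0,"dz":0,"turn":0,"hand":255}]}}

```text
t: 10.55
tcp_pos: [0.6452, 0.0655, 0.0964]
eef_rot: [0.0, 0.756, 0.655, 0.0]
ft_force: [-0.1, 0.1, -0.2]
gripper_width: 0.002
```

Contact is expected at TCP z of about 0.093 and bottom at about 0.087.

Call:
{"fn": "step_arm", "kwargs": {"motion": [{"dx":-0.1,"dy":0,"dz":-0.1,"turn":0,"hand":255},{"dx":0,"dy":0,"dz":-0.1,"turn":0,"hand":255},{"dx":0,"dy":0,"dz":-0.1,"turn":0,"hand":255},{"dx":0,"dy":0,"dz":-0.1,"turn":0,"hand":255},{"dx":0,"dy":0,"dz":-0.1,"turn":0,"hand":255},{"dx":0,"dy":0,"dz":-0.1,"turn":0,"hand":255},{"dx":0,"dy":0,"dz":-0.1,"turn":0,"hand":255},{"dx":0,"dy":0,"dz":0,"turn":0,"hand":255},{"dx":0,"dy":0,"dz":0,"turn":0,"hand":255},{"dx":0,"dy":0,"dz":0,"turn":0,"hand":255}]}}

```text
t: 11.55
tcp_pos: [0.6441, 0.0655, 0.0894]
eef_rot: [0.0, 0.756, 0.655, 0.0]
ft_force: [-1.6, -0.2, 3.6]
gripper_width: 0.001
```

Call:
{"fn": "step_arm", "kwargs": {"motion": [{"dx":0,"dy":0,"dz":-0.1,"turn":0,"hand":255},{"dx":0,"dy":0,"dz":-0.1,"turn":0,"hand":255},{"dx":0,"dy":0,"dz":-0.1,"turn":0,"hand":255},{"dx":0,"dy":0,"dz":0,"turn":0,"hand":255},{"dx":0,"dy":0,"dz":0,"turn":0,"hand":255},{"dx":0,"dy":0,"dz":0,"turn":0,"hand":255},{"dx":0,"dy":0,"dz":0,"turn":0,"hand":255},{"dx":0,"dy":0,"dz":0,"turn":0,"hand":255},{"dx":0,"dy":0,"dz":0,"turn":0,"hand":255},{"dx":0,"dy":0,"dz":0,"turn":0,"hand":255}]}}

```text
t: 12.55
tcp_pos: [0.6441, 0.0656, 0.087]
eef_rot: [0.0, 0.756, 0.655, 0.0]
ft_force: [-3.7, -0.2, 11.1]
gripper_width: -0.001
```

The key bottomed at z = 0.087, as predicted, with 11 N on it. Releasing and rising clear.

Call:
{"fn": "step_arm", "kwargs": {"motion": [{"dx":0,"dy":0,"dz":0.2,"turn":0,"hand":255},{"dx":0,"dy":0,"dz":0.4,"turn":0,"hand":255},{"dx":0,"dy":0,"dz":0.6,"turn":0,"hand":255},{"dx":0,"dy":0,"dz":1.5,"turn":0,"hand":255},{"dx":0,"dy":0,"dz":2,"turn":0,"hand":255},{"dx":0,"dy":0,"dz":2.5,"turn":0,"hand":255},{"dx":0,"dy":0,"dz":2.5,"turn":0,"hand":255},{"dx":0,"dy":0,"dz":2,"turn":0,"hand":255},{"dx":0,"dy":0,"dz":1,"turn":0,"hand":255},{"dx":0,"dy":0,"dz":0,"turn":0,"hand":255}]}}

```text
t: 13.55
tcp_pos: [0.6449, 0.0655, 0.2145]
eef_rot: [0.001, 0.756, 0.655, 0.001]
ft_force: [-0.1, 0.0, 0.0]
gripper_width: 0.004
```

Run:
```python
from h import *
block("s6")
im,d,p,E=cap("scene");W=cloud(d,p,E);M=tom(W);hs=cv2.cvtColor(im,cv2.COLOR_RGB2HSV);wh=(hs[...,2]>150)&(hs[...,1]<60)
for y in(-.093,-.031,.031,.093):
    k=wh&(W[...,2]>.07)&(W[...,2]<.09)&(np.hypot(M[...,0]-.07,M[...,1]-y)<.008);print(y,k.sum(),np.median(W[k][:,2]).round(4))
b=(W[...,2]>.05)&(W[...,2]<.0605)&(abs(M[...,1])<.032)&(M[...,0]<.027)&(M[...,0]>-.06)
print(b.sum(),M[b].min(0),M[b].max(0),np.percentile(W[b][:,2],[5,50,95]))
print(ctrl.get_state()["ft_force"])
```

```text
tcp [ 0.0715 -0.0308] [0.6449 0.0655 0.2145]
inlay scene [-0.0065 -0.0182] [0.0187 0.0142] [ 0.0062 -0.0017] 98
-0.093 25 0.0822
-0.031 28 0.0821
0.031 35 0.0821
0.093 35 0.0826
325 [-0.01838397 -0.02880653] [0.02691683 0.02845528] [0.05439139 0.05833301 0.06000829]
[-1.00120837  0.57719215 -0.50937709]
```

View pics/s6.png

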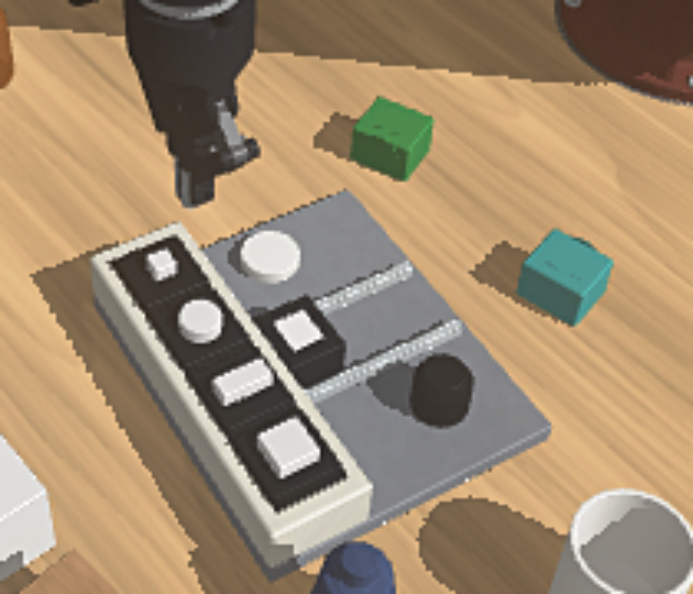

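The block is home at crop (300,340), the round key is up again at (200,320), and everything else looks as it was. Handing in.

```bash
python3 -c "
from rig import ctrl
print(ctrl.sign_off())"
```

```text
the job is handed in; nothing more can be done
None
```

The job is done and handed in at about 14 s of the 51 s allowed; sign-off gives no verdict.

- **Block:** I pushed the black reference tile about 90 mm along its channel with closed fingertips. It stopped against the head where predicted, with about 7 N on the tool. My last check puts its rear edge at meter x between about -18 and -20 mm, where home is -20. It stood flat, with its top at about 58 mm.
- **Round key:** I pressed it until it bottomed at tool height 0.087 m, as predicted, with about 11 N. It sprang back up afterwards.
- **Everything else:** All four cap tops read about 82 mm at the end. Nearby objects look unmoved in the last picture, which does not show the grey cone, bottle or mouse; the arm never went near them. The robot ended well clear, with only noise-level force.
- **Disagreements:** While the block was being pushed, the scene camera's estimate of its white inlay was off by a few mm because the gripper partly hid it. I relied on where the arm stalled and on the later clear views instead.

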